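Catch a carrier rolling down a gravity roller track

TASK

Push the black knob of the drop stop fully down so that the carrier with the ukulele body and two loose standing sanding drums rolls down the roller track, and let it run by itself past the middle pair of legs. Then catch it from in front with closed fingers, so softly that neither drum topples, and hold it at a standstill well short of the rubber buffers for two seconds. Finally ease it down gently until it rests against both buffers with the drums still standing, take your hand away, and do not disturb the other drums, the glue bottle, the tape and the sanding block along the bench.

Things in the scene. Friction and masses are not known exactly. Their poses are not given: they have to be found in the camera images.
- track: Fixed gravity roller track, 900 mm long: 17 free steel rollers 30 mm thick, 50 mm apart. Origin on the bench under its middle pair of legs; +y points downhill along it. The roller tops form a plane 115 mm above the bench at y = 0, dropping 61 mm per metre. Lane 180 mm wide; guides and channels rise at most 13 mm above the rollers.
- buffers: Fixed end stop at the low end: two black rubber buffers (22 mm diameter, 20 mm long) pointing uphill, 132 mm apart across the lane, axes 22 mm above the roller tops, on brackets reaching 50 mm above them. Between them the lane is open for 90 mm, so fingers in mid-lane can pass on downhill. Origin midway between the buffers' tips, 360 mm downhill of the track's origin; axes as the track.
- stop (a point): Same point and axes as buffers: midway between the buffers' tips, 22 mm above the roller tops, +y downhill.
- carrier: Loose plywood board 170 mm wide, 290 mm long, 18 mm thick with a wooden ukulele body clamped on it (clamps 70 mm high); 0.75 kg, plus two drums. Along its downhill edge stands a flush wooden fence, 50 mm high over the rollers. Origin mid-underside; y downhill, z vertical. Let go, it gains about 0.3 m/s2, passes the middle legs after some 1.2 s and reaches 0.25 to 0.3 m/s.
- front (a point): Centre of the carrier's flat front face (board edge and fence), 22 mm above the roller tops: the face that fingers catch and buffers touch; 145 mm downhill of the carrier's origin. At the start it rests against the raised blade of the drop stop, 183 mm uphill of the track's origin; fully home it coincides with stop.
- drum_l: Slim sanding drum (30 mm diameter, 130 mm tall, 0.1 kg) standing loose on the carrier's board behind the ukulele body, 55 mm from the board's middle on the robot's side, 117 mm uphill of the carrier's origin. Origin at its foot, z vertical. It topples downhill if the carrier is stopped dead from more than about 0.15 m/s, or slowed harder than 1.5 m/s2.
- drum_r: The second such slim sanding drum, standing on the other side of the board (55 mm from its middle, away from the robot). Origin at its foot, z vertical while it stands.
- gate (a joint): Travel of the drop stop, m: 0 up (a steel blade stands 20 mm above the roller tops, 180 mm uphill of the track's origin, and holds the carrier), 0.030 fully down; the carrier is free from about 0.021. It slides straight down, takes 3 to 6 N, and stays where it is left.
- knob_top (a point): Top centre of the round black knob (42 mm diameter) that pushes the drop stop down; on a rod outside the track's side away from the robot, 130 mm from the middle of the lane, level with the blade along the track. With the stop up it is 75 mm above the roller tops there; it moves down with the stop.
- drum_a: Rubber sanding drum with brown abrasive sleeve standing on the bench, 50 mm diameter, 115 mm tall; origin at its foot. A bystander.
- drum_b: Thinner sanding drum, 38 mm diameter, 115 mm tall, standing; origin at its foot. A bystander.
- glue: White glue bottle, 60 mm diameter, 150 mm tall, standing; origin at its foot. A bystander.
- tape: Roll of paper tape lying flat, 100 mm diameter, 48 mm tall; origin at its foot. A bystander.
- sanding_block: Cork sanding block 65 x 110 x 30 mm lying on the bench; origin at the middle of its underside. A bystander.
There are look-alikes about, which are no part of the job. Leave any white look-alike of the drum_l alone.

How it is judged (in metres and radians):
On the way, in this order (a step that is already met when the one before it is completed fails the run):
1. the drop stop is pushed down (value of joint gate above 0.022 m), for 0.1 s.
2. the carrier's front runs past the middle legs by itself, untouched (y of front in the frame of track between 0 and 0.15 m and linear speed of carrier above 0.12 m/s and contact force between each of the arm, the fingers and carrier below 0.02 N), for 0.1 s.
3. the fingers hold the carrier at a standstill, its front 30 mm or more short of the buffers, for 1.5 s (y of front in the frame of stop below -0.03 m and linear speed of carrier below 0.03 m/s and y of front in the frame of track above 0 m), for 1.5 s.
At the end, for the whole second after the job is handed in: The drop stop is down and the carrier lies on the rollers at rest, its front face within 8 mm of the buffers' tips and square to the track within 0.1 rad, both drums standing on it, with nothing of the robot touching it (y of front in the frame of stop between -0.008 and 0.01 m and x of front in the frame of stop between -0.015 and 0.015 m and z of front in the frame of stop between -0.012 and 0.012 m and angle between the y axis of carrier and the y axis of track, either way round below 0.1 rad and linear speed of carrier below 0.02 m/s and value of joint gate above 0.022 m and angle between each of drum_l, drum_r's own z axis and vertical below 0.1 rad and horizontal distance between each of drum_l, drum_r and carrier below 0.16 m).
It fails at once if a drum on the carrier topples (leans more than 0.35 rad) (angle between any of drum_l, drum_r's own z axis and vertical above 0.35 rad).
It fails at once if the carrier bumps the buffers: faster than 0.12 m/s within 25 mm of them (y of front in the frame of stop above -0.025 m and linear speed of carrier above 0.12 m/s).
It fails at once if the carrier is lifted or tipped out of the track (angle between carrier's own z axis and vertical above 0.1 rad or x of front in the frame of stop above 0.03 m or x of front in the frame of stop below -0.03 m).
It fails at once if a bystander is pushed 30 mm or tipped over (distance of any of drum_a, drum_b, glue, tape, sanding_block from where it was at the start of the episode above 0.03 m).
It also fails if it takes over 38 s, if anything falls off the work surface, if the arm or the gripper's body presses on something with over 40 N, if the wrist force passes 120 N, or if a joint passes its speed limit or range.

ROBOT

A 6-joint arm with a two-finger parallel gripper is mounted at the origin on the work surface. World frame = base frame: x ahead of the robot, y to its left, z up, the work surface at z = 0. Lengths are in mm, angles in rad, forces in N, time in s.
With the tool pointing down it reaches from about 275 to 1000 mm from the base axis. Payload 8.4 kg.
Tool frame: the origin (TCP) lies at the very end of the fingers, on their centre line; the grasp point (between the pads) lies 19 mm behind it; z points along the fingers, y is the line along which they close (so a half turn about z gives the same grasp; the last joint's range is limited). The gripper opens to 85 mm and grips with 20 to 120 N. Pads are 22 mm wide; open, the fingers measure 114 mm over their backs; the gripper's body (76 mm by 85 mm) begins 54 mm behind the grasp point. The pads swing forward as they close: fully open they stand 13 mm farther back than shut.
Start: joints at [1.177, 0.353, 1.633, -0, 1.155, -0.002], TCP at [238.657, 577.643, 231.281] pointing down, gripper open.
Joint ranges: [-2.63, 2.63], [-0.92, 2.1], [0.06, 2.66], [-1.3, 4.44], [0, 2.69], [-3.02, 3.02]. Speed limits (rad/s): [2.22, 2.22, 2.79, 3.14, 3.14, 3.14].

INTERFACE

Orientations are given as [roll, pitch, yaw] about the fixed x, y, z axes, in that order (R = Rz(yaw) Ry(pitch) Rx(roll)).
In Python, from rig import telemetry, imaging, r gives the robot as it stands. The module is installed in compiled form; this text tells all that it offers.
- The arm moves only by the tool step_arm, never from a script. Its argument "moves" is a list of rows, each a list of 3 entries, a list of its own where there are three numbers: the turn, a rotation vector about the tool's x, y, z scaled (see below), then the shift along the tool's x, y, z scaled (see below), then the opening, from -1 (shut) to 1 (fully open). A call has 1 to 8 rows; each row is the pose to reach, as a shift and turn from the pose commanded when the call began, along the tool's axes at that moment; what a row does not reach only later rows make up. The controller multiplies each number of a shift by 200 mm and each number of a turn by 45 degrees. A row lasts 1/10 s, in which the tool goes at most 50 mm and 8.59 degrees, less where a joint would pass 70% of its speed; a pose out of reach is approached as far as the arm can. A call with a number of a shift or a turn outside -1 to 1 is refused whole. A call with a gripper value outside its range is refused whole. The fingers move at their own pace and stop on an object; "squeeze" is the grip in N (left out, the last holds). Time passes only in rows, so rows that repeat a pose let the fingers close. It gives the time, the measured TCP pose, the force, the opening and the grip force at its end, in the units of the state.
- telemetry.sense(): the state, without advancing time (a new reading comes with each control period).
- imaging.grab_frame(name): name is "scene" or "top"; returns the picture (420x560x3 uint8, red, green, blue); there is no depth.
- imaging.calibration(name): a dict with "fx", "fy", "cx", "cy" (pixels), "cam_to_world" (4x4, takes a point from camera to world coordinates). Camera axes: x right, y up, looking along -z (the intrinsics and any distortion apply to the point x, -y, -z); pixel columns grow to the right and rows downward; lengths in mm; the calibration is good to about 2 mm. A picture is of the moment at which its call begins. calibration takes no time and is no camera call.
- r.sign_off(): hands the job in; it is judged then, once.
Trained networks look in the newest picture that a camera, given by its name, has taken for a name from the list of things; names that differ only in an ending like _2 or _b are one class to them, and where a whole thing is asked for, a point or a joint stands for the part that bears it (a point fixed in the world has none). Each returns a list of dicts, best first, with "conf" (0 to 1); they miss things now and then, are a little off and sometimes report something else, mostly with a low value. They report only what shows in the picture. A call takes as long as a camera call. They do not tell look-alikes from the thing itself.
- imaging.recognise(camera, name): "extent" ([left, top, width, height] in pixels, round what is visible of it).
- imaging.mark_of(camera, name): "xy" ([column, row] in pixels: a listed point, or the origin of a listed thing).
The state is a dict: "clock": time; "qpos": joint angles; "qvel": joint speeds; "joint_efforts": joint torques, N m; "eef_pos": TCP position; "tcp_rot": TCP orientation; "contact_force": force on the tool from outside, world axes, zero at the start; "wrist_torque": the same for the moment, N m; "opening": opening from 0.0 (shut) to 1.0 (fully open); "grasp_force": force on a finger pad.
Only numpy, scipy, OpenCV 4.12 (cv2) and the standard library are available. Lean on these libraries where they do the work, as an engineer would, in place of code of your own. Each camera call takes 0.05 s, during which the arm holds its last target. There are 200 camera calls.

## Working session

There is one attempt and no reset: what is moved stays moved. The work goes in short steps, Python scripts to look and compute and a tool call to move; the robot and the scene stay as the last step left them, time stands still between calls to the robot, and variables do not carry over. Pictures are saved under pics/ and viewed, at most 10 in all, crops included, and the job is handed in when it is done.

Besides the shell and the picture viewer there is one more tool, called after "Call:" as a command line: name --argument value ..., lists and objects as JSON in quotes. step_arm: Moves the arm, as the interface text tells. Its arguments: {"type":"object","properties":{"moves":{"type":"array"},"squeeze":{"type":"number"}},"required":["moves"]}

```bash
mkdir -p pics; cat > h.py <<'E'
import numpy as np, cv2
from rig import telemetry, imaging, r
def ray(cam,px):
    c=imaging.calibration(cam); M=np.array(c["cam_to_world"])
    d=np.array([(px[0]-c["cx"])/c["fx"],-(px[1]-c["cy"])/c["fy"],-1.])
    return M[:3,3],M[:3,:3]@d
def onz(cam,px,z):
    o,d=ray(cam,px); return o+d*(z-o[2])/d[2]
def tri(p1,p2):
    A=[];b=[]
    for cam,px in(("scene",p1),("top",p2)):
        o,d=ray(cam,px);d=d/np.linalg.norm(d);P=np.eye(3)-np.outer(d,d);A.append(P);b.append(P@o)
    return np.linalg.lstsq(np.vstack(A),np.hstack(b),rcond=None)[0]
E
python3 - <<'E'
from h import *
print({k:np.round(v,3).tolist() for k,v in telemetry.sense().items()})
for c in("scene","top"):
    f=imaging.grab_frame(c); cv2.imwrite(f"pics/{c}0.png",f[:,:,::-1]); k=imaging.calibration(c); print(c,{a:np.round(b,3).tolist() for a,b in k.items()})
m={}
for n in("knob_top","front","stop","track","drum_l","carrier","drum_a","drum_b","glue","tape","sanding_block"):
    for c in("scene","top"):
        L=imaging.mark_of(c,n); m[c,n]=L
        print(n,c,[(np.round(l["xy"],1).tolist(),round(l["conf"],2)) for l in L[:4]])
    if m["scene",n] and m["top",n]: print("   ",np.round(tri(m["scene",n][0]["xy"],m["top",n][0]["xy"])))
E
```

```text
{'clock': 0.0, 'qpos': [1.177, 0.354, 1.634, -0.0, 1.155, -0.002], 'qvel': [0.0, -0.001, 0.002, -0.0, 0.0, -0.001], 'joint_efforts': [-0.004, -60.525, -34.205, -0.0, 0.009, -0.0], 'eef_pos': [238.478, 577.182, 230.555], 'tcp_rot': [-3.14, 0.0, 2.75], 'contact_force': [0.286, 0.201, -1.005], 'wrist_torque': [-0.028, -0.015, 0.053], 'grasp_force': 0.0, 'opening': 1.002}
scene {'fx': 440.094, 'fy': 440.094, 'cx': 276.003, 'cy': 207.405, 'cam_to_world': [[0.514, -0.693, 0.506, 1110.603], [0.858, 0.407, -0.313, -483.087], [0.011, 0.595, 0.804, 1117.519], [0.0, 0.0, 0.0, 1.0]]}
top {'fx': 539.569, 'fy': 539.569, 'cx': 275.319, 'cy': 206.899, 'cam_to_world': [[-0.072, 0.973, -0.217, 193.803], [-0.997, -0.072, 0.008, -114.928], [-0.007, 0.217, 0.976, 1540.542], [0.0, 0.0, 0.0, 1.0]]}
knob_top scene [([281.6, 229.1], 0.56)]
knob_top top [([281.1, 165.1], 0.59)]
    [ 601. -149.  204.]
front scene []
front top [([287.6, 218.2], 0.93), ([206.9, 139.4], 0.39)]
stop scene [([396.2, 137.4], 0.82), ([302.2, 210.5], 0.51)]
stop top [([85.5, 248.2], 0.87)]
    [436. 386. 116.]
track scene [([302.2, 2
[... 537 characters left out ...]
41.4, 220.6], 0.82), ([339.7, 316.2], 0.78), ([205.5, 138.0], 0.65), ([382.0, 183.9], 0.64)]
    [ 460. -615.   -2.]
drum_b scene [([102.6, 307.2], 0.95), ([412.5, 259.4], 0.78), ([155.9, 238.8], 0.71), ([174.6, 272.3], 0.66)]
drum_b top [([441.4, 220.6], 0.82), ([339.7, 316.2], 0.78), ([205.5, 138.0], 0.65), ([382.0, 183.9], 0.64)]
    [ 460. -615.   -2.]
glue scene [([340.1, 295.4], 0.64)]
glue top [([247.2, 137.1], 0.71)]
    [757. -57.   8.]
tape scene [([303.2, 322.7], 0.95)]
tape top [([289.3, 132.5], 0.74)]
    [ 767. -183.   -4.]
sanding_block scene [([431.9, 233.4], 0.77), ([156.0, 238.7], 0.18)]
sanding_block top [([120.7, 160.7], 0.97), ([384.0, 185.6], 0.33)]
    [722. 331. -29.]
```

View pics/scene0.png

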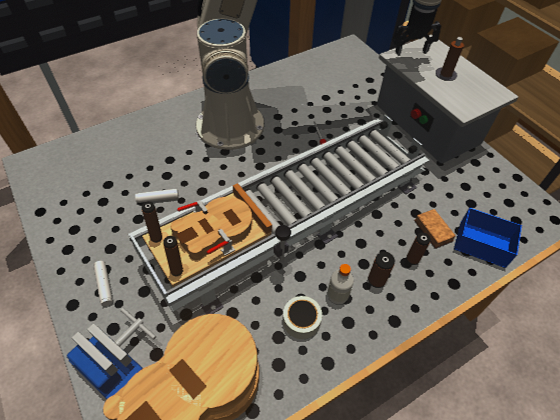

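View pics/top0.png

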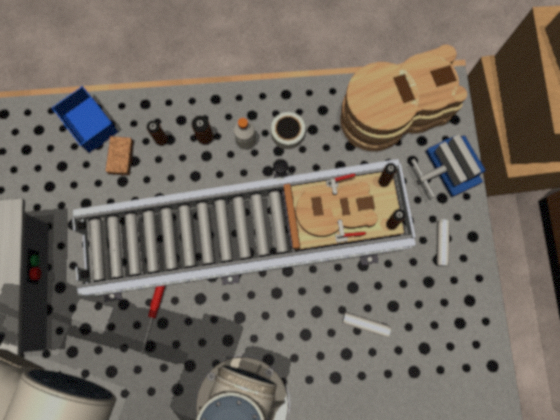

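```bash
python3 - <<'E'
from h import *
S=tri([396.2,137.4],[85.5,248.2]);T=tri([302.2,210.7],[226.4,237.7])
K=tri([281.6,229.1],[281.1,165.1])
d=S-T;print("yaw dir",np.arctan2(d[1],d[0]),np.linalg.norm(d[:2]))
# front pt expected z = 115+.061*183+22
for p,z in(([287.6,218.2],148),([340.9,212.3],135),([281.1,165.1],201)): print(onz("top",p,z))
print(onz("scene",[281.6,229.1],201),onz("top",[226.4,237.7],0),onz("scene",[302.2,210.7],0),onz("top",[85.5,248.2],115),onz("scene",[396.2,137.4],115))
f=cv2.imread("pics/top0.png");cv2.imwrite("pics/c1.png",np.hstack([cv2.resize(f[120:300,210:400],None,fx=4,fy=3.3)]))
E
```

```text
yaw dir 1.6289385709228021 366.73460483994194
[ 471.16755534 -157.04744506  148.        ]
[ 479.28218976 -300.0720343   135.        ]
[ 601.5689537  -149.46703312  201.        ]
[ 598.93279664 -148.43059449  201.        ] [456.35601726  19.29329446   0.        ] [460.28843042  16.92296096   0.        ] [436.02972494 385.99812374 115.        ] [435.3189066  386.36934708 115.        ]
```

View pics/c1.png

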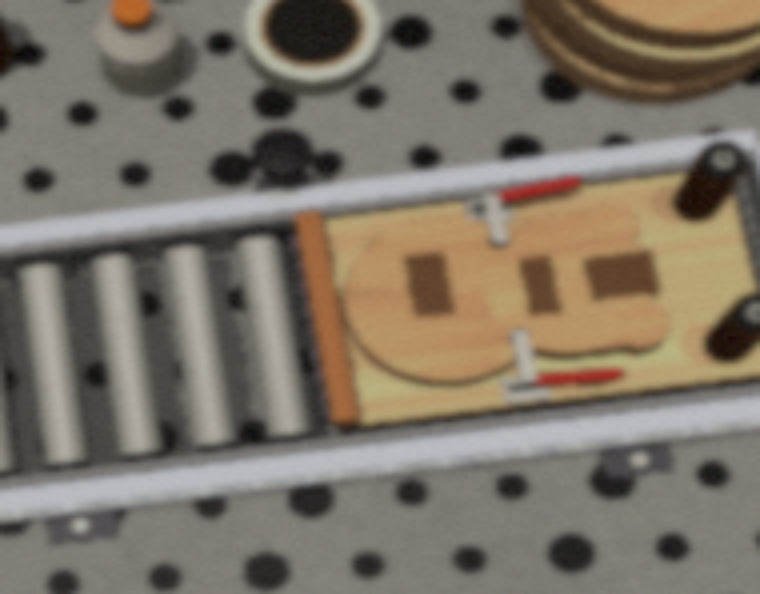

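The knob is at top image (281,167), scene (282,231). The brown drums (388,175) and (396,218) on the board are drum_r and drum_l. The white tubes at (443,242) and (367,325) are look-alikes, so I leave them alone. Next I travel toward the knob while squaring the hand to the track (yaw 1.636).

Call:
step_arm --moves '[[[0,0,0.19],[-0.17,-0.145,-0.02],-1],[[0,0,0.38],[-0.34,-0.29,-0.05],-1],[[0,0,0.57],[-0.5,-0.435,-0.05],-1],[[0,0,0.76],[-0.67,-0.58,-0.05],-1],[[0,0,0.95],[-0.84,-0.725,-0.05],-1],[[0,0,1],[-1,-0.87,-0.05],-1],[[0,0,1],[-1,-0.87,-0.05],-1]]' --squeeze 40

```text
clock: 1.9
eef_pos: [358.4, 336.6, 241.4]
tcp_rot: [-3.141, 0.002, 1.96]
contact_force: [0.3, 0.5, 0.1]
opening: -0.0
grasp_force: 0.0
```

```bash
cat >> h.py <<'E'
YAW=1.636; D=np.array([np.cos(YAW),np.sin(YAW),0]); E=np.array([np.sin(YAW),-np.cos(YAW),0]); STOP=np.array([435.7,386.2,115.])
def track(p): # downhill coord (track frame), lateral away from robot
    q=np.asarray(p)-STOP; return np.array([q@D+360,q@E,p[2]])
def st(goal=None):
    from scipy.spatial.transform import Rotation as R
    s=telemetry.sense(); p=np.array(s["eef_pos"]); Rm=R.from_euler("xyz",s["tcp_rot"])
    print("t",s["clock"],"p",np.round(p,1),"trk",np.round(track(p),1),"rot",np.round(s["tcp_rot"],3),"F",np.round(s["contact_force"],1),"open",s["opening"])
    if goal is not None:
        Rg=R.from_euler("xyz",[np.pi,0,YAW]); print("shift/200",np.round(Rm.inv().apply(np.array(goal)-p)/200,3),"turn/45",np.round((Rm.inv()*Rg).as_rotvec(degrees=True)/45,3))
E
python3 -c "
from h import *
st([600,-148.5,225])"
```

```text
t 1.9 p [358.4 336.6 241.4] trk [315.5 -80.4 241.4] rot [-3.141e+00  2.000e-03  1.960e+00] F [0.3 0.5 0.1] open -0.00016112552313803446
shift/200 [-2.702  0.198  0.086] turn/45 [0.    0.002 0.412]
```

Call:
step_arm --moves '[[[0,0,0.18],[-0.25,0.02,0],-1],[[0,0,0.36],[-0.5,0.04,0],-1],[[0,0,0.41],[-0.75,0.06,0],-1],[[0,0,0.41],[-1,0.08,0],-1],[[0,0,0.41],[-1,0.08,0],-1]]'

```text
clock: 2.4
eef_pos: [450.8, 157.9, 241.6]
tcp_rot: [3.14, 0.001, 1.638]
contact_force: [0.2, 0.5, 0.5]
opening: 0.0
grasp_force: 0.0
```

```bash
python3 -c "
from h import *
st([600,-148.5,225])"
```

```text
t 2.4 p [450.8 157.9 241.6] trk [1.312e+02 2.000e-01 2.416e+02] rot [3.140e+00 1.000e-03 1.638e+00] F [0.2 0.5 0.5] open 0.00028537033090805016
shift/200 [-1.578  0.641  0.086] turn/45 [0.002 0.001 0.003]
```

Call:
step_arm --moves '[[[0,0,0],[-0.22,0.11,0],-1],[[0,0,0],[-0.44,0.22,0],-1],[[0,0,0],[-0.66,0.33,0],-1],[[0,0,0],[-0.88,0.44,0],-1],[[0,0,0],[-1,0.55,0],-1],[[0,0,0],[-1,0.64,0],-1]]'

```text
clock: 3.0
eef_pos: [592.0, -30.6, 241.2]
tcp_rot: [3.141, 0.001, 1.64]
contact_force: [-0.1, 0.8, 0.7]
opening: -0.0
grasp_force: 0.0
```

```bash
python3 -c "
from h import *
st([600,-148.5,212])"
```

```text
t 3.0 p [592.  -30.6 241.2] trk [-66.1 128.8 241.2] rot [3.141e+00 1.000e-03 1.640e+00] F [-0.1  0.8  0.7] open -0.00030422091498444033
shift/200 [-0.591 -0.001  0.146] turn/45 [0.001 0.001 0.005]
```

Call:
step_arm --moves '[[[0,0,0],[-0.2,0,0.05],-1],[[0,0,0],[-0.4,0,0.1],-1],[[0,0,0],[-0.56,0,0.14],-1],[[0,0,0],[-0.58,0,0.14],-1],[[0,0,0],[-0.58,0,0.14],-1]]'

```text
clock: 3.5
eef_pos: [599.0, -143.9, 213.0]
tcp_rot: [-3.141, -0.001, 1.641]
contact_force: [0.7, -0.2, -0.1]
opening: 0.003
grasp_force: 0.0
```

```bash
python3 - <<'E'
from h import *
st([600,-148.5,201])
f=[imaging.grab_frame(c)[:,:,::-1] for c in("scene","top")]
cv2.imwrite("pics/k.png",np.hstack([cv2.resize(f[0][170:290,220:340],(400,400)),cv2.resize(f[1][120:240,220:340],(400,400))]))
E
```

```text
t 3.5 p [ 599.  -143.9  213. ] trk [-179.6  128.4  213. ] rot [-3.141e+00 -1.000e-03  1.641e+00] F [ 0.7 -0.2 -0.1] open 0.003314282699231128
shift/200 [-0.023  0.004  0.06 ] turn/45 [-0.001 -0.001  0.007]
```

View pics/k.png

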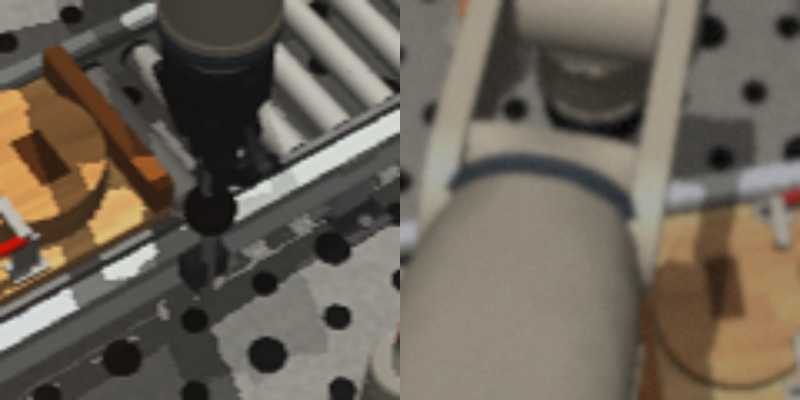

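The left crop shows the shut fingertips just over the knob at (210,210), centred on it. The arm blocks the top view, so I now press partway and feel for contact.

Call:
step_arm --moves '[[[0,0,0],[-0.01,0,0.03],-1],[[0,0,0],[-0.01,0,0.06],-1],[[0,0,0],[-0.01,0,0.09],-1],[[0,0,0],[-0.01,0,0.11],-1],[[0,0,0],[-0.01,0,0.11],-1]]'

```text
clock: 4.1
eef_pos: [598.7, -145.8, 190.6]
tcp_rot: [-3.141, -0.0, 1.643]
contact_force: [0.0, -0.1, -0.2]
opening: 0.003
grasp_force: 0.0
```

```bash
python3 -c "
from h import *
st([600,-148.5,170])
imaging.grab_frame('scene')
for n in('front','knob_top','carrier'): print(n,[(l['xy'],l['conf']) for l in imaging.mark_of('scene',n)[:3]])
from rig import imaging as i
print(i.recognise('scene','carrier'))
c=imaging.calibration('scene');M=np.linalg.inv(np.array(c['cam_to_world']))
for y in range(-183,361,60):
  p=STOP+D*(y-360);p[2]=115-.061*y+22;q=M[:3,:3]@p+M[:3,3];print(y,np.round([c['cx']+c['fx']*q[0]/-q[2],c['cy']-c['fy']*q[1]/-q[2]]))
"
```

```text
t 4.1 p [ 598.7 -145.8  190.6] trk [-181.5  128.   190.6] rot [-3.141 -0.     1.643] F [ 0.  -0.1 -0.2] open 0.0025901190203783137
shift/200 [-0.014  0.005  0.103] turn/45 [-0.001 -0.     0.009]
front [([254.3, 208.5], 0.85)]
knob_top [([280.9, 232.9], 0.74), ([377.3, 277.5], 0.67)]
carrier [([209.2, 239.2], 0.74), ([254.1, 208.4], 0.58)]
[{'extent': [143.5, 184.3, 129.2, 100.0], 'conf': 0.83}, {'extent': [275.0, 232.3, 20.1, 31.5], 'conf': 0.3}]
-183 [255. 207.]
-123 [273. 198.]
-63 [290. 190.]
-3 [307. 182.]
57 [323. 174.]
117 [339. 166.]
177 [354. 159.]
237 [368. 151.]
297 [382. 144.]
357 [396. 138.]
```

Call:
step_arm --moves '[[[0,0,0],[0,0,0.04],-1],[[0,0,0],[0,0,0.1],-1],[[0,0,0],[0,0,0.107],-1],[[0,0,0],[0,0,0.107],-1],[[0,0,0],[0.2,-0.05,0.07],-1],[[0,0,0],[0.43,-0.14,0.08],-1],[[0,0,0],[0.66,-0.22,0.1],-1],[[0,0,0],[0.9,-0.31,0.12],-1]]'

```text
clock: 5.15
eef_pos: [523.9, 28.9, 166.9]
tcp_rot: [3.141, -0.0, 1.641]
contact_force: [1.0, 0.7, 0.2]
opening: -0.003
grasp_force: 0.0
```

```bash
python3 -c "
from h import *
st(STOP+D*(200-360)+[0,0,3])
imaging.grab_frame('scene')
for n in('front','knob_top'): print(n,telemetry.sense()['clock'],[(l['xy'],l['conf']) for l in imaging.mark_of('scene',n)[:3]])
"
```

```text
t 5.15 p [523.9  28.9 166.9] trk [ -2.3  64.7 166.9] rot [ 3.141 -0.     1.641] F [1.  0.7 0.2] open -0.002796536946153616
shift/200 [ 1.013 -0.318  0.244] turn/45 [ 0.    -0.     0.007]
front 5.2 [([267.7, 200.9], 0.57), ([300.3, 324.0], 0.15)]
knob_top 5.25 [([282.4, 239.2], 0.58)]
```

Call:
step_arm --moves '[[[0,0,0],[0.23,-0.07,0.03],-1],[[0,0,0],[0.46,-0.14,0.08],-1],[[0,0,0],[0.69,-0.22,0.14],-1],[[0,0,0],[0.9,-0.29,0.2],-1],[[0,0,0],[1,-0.32,0.24],-1]]'

```text
clock: 5.8
eef_pos: [445.9, 224.4, 118.5]
tcp_rot: [-3.141, -0.0, 1.643]
contact_force: [-0.7, 0.3, -0.5]
opening: 0.003
grasp_force: 0.0
```

```bash
python3 -c "
from h import *
st()
for i in range(1):
  t=telemetry.sense()['clock'];imaging.grab_frame('scene')
  L=imaging.mark_of('scene','front')[:3]
  for l in L: print(t,l,track(onz('scene',l['xy'],137)))
st()
"
```

```text
t 5.8 p [445.9 224.4 118.5] trk [197.8  -0.4 118.5] rot [-3.141 -0.     1.643] F [-0.7  0.3 -0.5] open 0.0031863418274751644
5.8 {'xy': [208.6, 213.0], 'conf': 0.55} [-293.47729795  -61.96345107  137.        ]
t 5.9 p [446.  223.8 118.2] trk [197.3  -0.3 118.2] rot [-3.14   0.     1.645] F [-0.2  0.4  0.3] open 0.000175532620111405
```

```bash
python3 -c "
from h import *
f=imaging.grab_frame('scene')[:,:,::-1]
cv2.imwrite('pics/r.png',cv2.resize(f[110:290,130:430],(800,480)))
"
```

```text
(no output)
```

View pics/r.png

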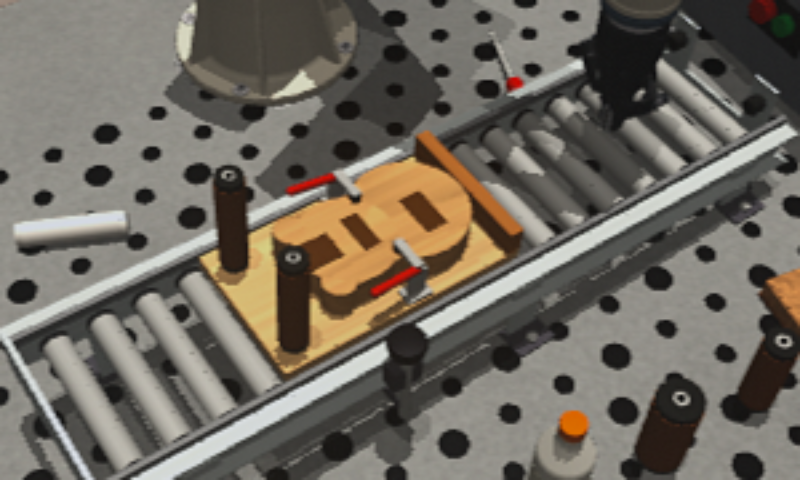

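The fence's front top edge runs from (430,131) to (520,238) in the crop. The drums stand and the hand waits ahead at (630,100). Next I convert that edge to track coordinates.

```bash
python3 -c "
from h import *
for a,z in(((433,131),165),((521,232),165),((522,248),137)):
  print(track(onz('scene',[130+a[0]/2.667,110+a[1]/2.667],z)))
st()
"
```

```text
[ -2.03457694 -74.96052254 165.        ]
[ -9.56230726  89.84505556 165.        ]
[ -6.02081853  91.6245282  137.        ]
t 5.95 p [446.7 222.8 118.8] trk [196.2   0.3 118.8] rot [-3.141e+00  1.000e-03  1.644e+00] F [ 1.2  0.5 -1.1] open -0.0020721664558767208
```

Call:
step_arm --moves '[[[0,0,0],[0,0,0],-1],[[0,0,0],[0,0,0],-1]]'

```text
clock: 6.15
eef_pos: [447.7, 221.5, 119.7]
tcp_rot: [3.141, 0.0, 1.641]
contact_force: [-0.2, -0.6, -0.9]
opening: 0.004
grasp_force: 0.0
```

```bash
python3 -c "
from h import *
st()
f=imaging.grab_frame('scene')[:,:,::-1]
cv2.imwrite('pics/r2.png',cv2.resize(f[110:290,130:430],(800,480)))
"
```

```text
t 6.15 p [447.7 221.5 119.7] trk [194.9   1.2 119.7] rot [3.141 0.    1.641] F [-0.2 -0.6 -0.9] open 0.0040692313922096
```

View pics/r2.png

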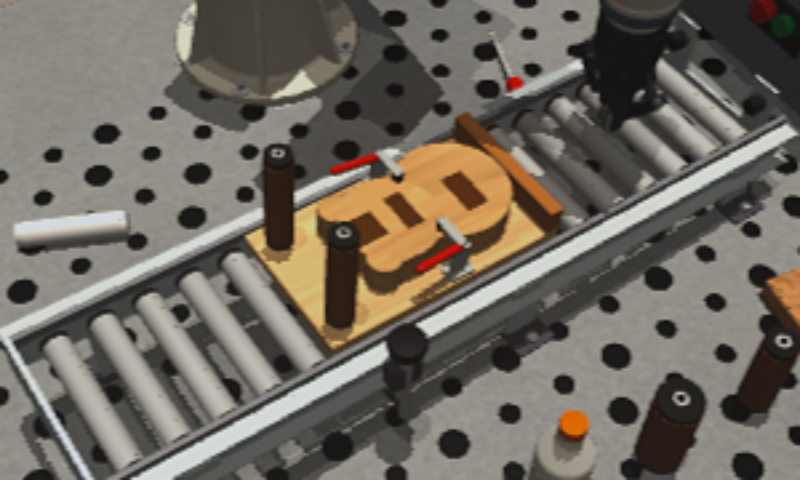

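Far corner is now at (472,113) and near corner at (562,213), with both drums upright.

```bash
python3 -c "
from h import *
for a,z in(((474,113),162),((562,208),162),((562,226),134),((433,131),165)):
  print(track(onz('scene',[130+a[0]/2.667,110+a[1]/2.667],z)))
a=cv2.imread('pics/r.png',0);b=cv2.imread('pics/r2.png',0)
p=cv2.goodFeaturesToTrack(a[130:380,200:530],80,.02,6)+np.float32([200,130])
q,s,_=cv2.calcOpticalFlowPyrLK(a,b,p,p+np.float32([42,-20]),winSize=(31,31),flags=4)
d=(q-p)[s[:,0]==1][:,0];print(np.median(d[d[:,0]>15],0),len(d))
u=lambda x,y:track(onz('scene',[130+x/2.667,110+y/2.667],145))
m=np.median(d[d[:,0]>15],0);print(u(380+m[0],230+m[1])-u(380,230))
st()"
```

```text
[ 53.65430809 -73.52586088 162.        ]
[ 47.69355237  87.34696318 162.        ]
[ 49.40685835  90.94099536 134.        ]
[ -2.03457694 -74.96052254 165.        ]
[ 43.83496  -21.614258] 80
[55.15258278  2.12667169  0.        ]
t 6.2 p [447.6 221.6 119.7] trk [194.9   1.1 119.7] rot [ 3.141 -0.     1.641] F [ 0.2 -0.1 -1.2] open 0.00388892680289555
```

Call:
step_arm --moves '[[[0,0,0],[0,0,0],-1],[[0,0,0],[0,0,0],-1],[[0,0,0],[0,0,0],-1],[[0,0,0],[0.025,0,0],-1],[[0,0,0],[0.095,0,0.005],-1],[[0,0,0],[0.18,0,0.01],-1],[[0,0,0],[0.26,0,0.015],-1],[[0,0,0],[0.335,0,0.02],-1]]'

```text
clock: 7.0
eef_pos: [441.7, 291.2, 115.3]
tcp_rot: [3.141, -0.0, 1.643]
contact_force: [0.0, -0.4, -0.8]
opening: 0.003
grasp_force: 0.0
```

```bash
python3 -c "
from h import *
st()"
```

```text
t 7.0 p [441.7 291.2 115.3] trk [ 2.648e+02 -2.000e-01  1.153e+02] rot [ 3.141 -0.     1.643] F [ 0.  -0.4 -0.8] open 0.003108823609547618
```

Call:
step_arm --moves '[[[0,0,0],[0.065,0,0.003],-1],[[0,0,0],[0.12,0,0.006],-1],[[0,0,0],[0.165,0,0.01],-1],[[0,0,0],[0.2,0,0.01],-1],[[0,0,0],[0.225,0,0.01],-1],[[0,0,0],[0.24,0,0.01],-1],[[0,0,0],[0.245,0,0.01],-1],[[0,0,0],[0.245,0,0.01],-1]]'

```text
clock: 7.8
eef_pos: [438.4, 338.2, 113.4]
tcp_rot: [-3.142, -0.0, 1.642]
contact_force: [-0.5, 1.0, -0.3]
opening: 0.001
grasp_force: 0.4
```

```bash
python3 -c "
from h import *
st()
f=imaging.grab_frame('scene')[:,:,::-1]
cv2.imwrite('pics/r3.png',cv2.resize(f[90:270,150:450],(800,480)))
st()"
```

```text
t 7.8 p [438.4 338.2 113.4] trk [311.9  -0.4 113.4] rot [-3.142 -0.     1.642] F [-0.5  1.  -0.3] open 0.0012511197330830751
t 7.85 p [438.4 338.1 113.4] trk [311.8  -0.4 113.4] rot [3.142 0.    1.642] F [0.9 0.  0.5] open -0.0033163290492927433
```

View pics/r3.png

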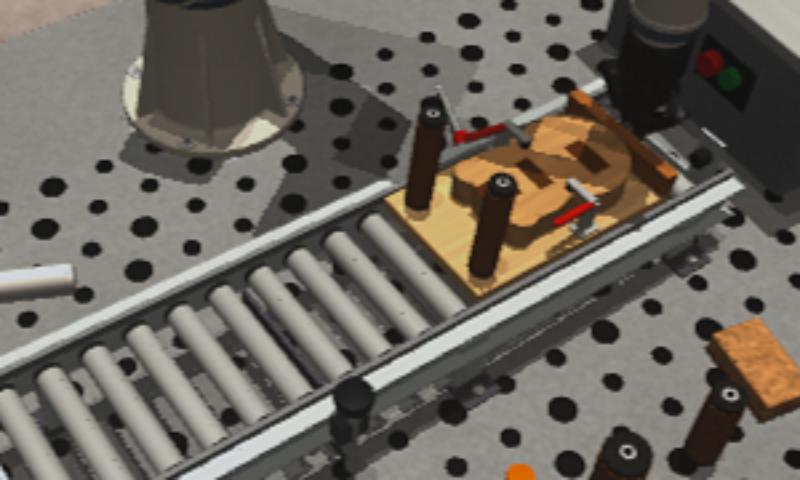

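The carrier is caught, with its fence against the fingers at crop (640,125) and both drums standing. I hold it there for over 2 s.

Call:
step_arm --moves '[[[0,0,0],[0,0,0],-1],[[0,0,0],[0,0,0],-1],[[0,0,0],[0,0,0],-1],[[0,0,0],[0,0,0],-1],[[0,0,0],[0,0,0],-1],[[0,0,0],[0,0,0],-1],[[0,0,0],[0,0,0],-1],[[0,0,0],[0,0,0],-1]]'

```text
clock: 8.65
eef_pos: [438.4, 338.3, 113.4]
tcp_rot: [3.142, 0.0, 1.642]
contact_force: [-0.1, 1.0, -0.2]
opening: -0.001
grasp_force: 0.3
```

Call:
step_arm --moves '[[[0,0,0],[0,0,0],-1],[[0,0,0],[0,0,0],-1],[[0,0,0],[0,0,0],-1],[[0,0,0],[0,0,0],-1],[[0,0,0],[0,0,0],-1],[[0,0,0],[0,0,0],-1],[[0,0,0],[0,0,0],-1],[[0,0,0],[0,0,0],-1]]'

```text
clock: 9.45
eef_pos: [438.4, 338.3, 113.4]
tcp_rot: [3.142, -0.0, 1.642]
contact_force: [0.7, 1.1, -0.4]
opening: 0.004
grasp_force: 0.3
```

Call:
step_arm --moves '[[[0,0,0],[0,0,0],-1],[[0,0,0],[0,0,0],-1],[[0,0,0],[0,0,0],-1],[[0,0,0],[0,0,0],-1],[[0,0,0],[0,0,0],-1],[[0,0,0],[0,0,0],-1],[[0,0,0],[0,0,0],-1],[[0,0,0],[0,0,0],-1]]'

```text
clock: 10.25
eef_pos: [438.4, 338.3, 113.4]
tcp_rot: [-3.142, 0.0, 1.642]
contact_force: [0.3, 0.5, -0.4]
opening: 0.003
grasp_force: 0.2
```

```bash
python3 -c "
from h import *
st()
a=cv2.imread('pics/r3.png')
f0=imaging.grab_frame('scene')[:,:,::-1]
print('diff vs 7.8',np.abs(cv2.resize(f0[90:270,150:450],(800,480))[60:320,380:700].astype(int)-a[60:320,380:700]).mean())
for p,z in(((574,92),150),((676,180),150),((677,190),130)): print(track(onz('scene',[150+p[0]/2.667,90+p[1]/2.667],z)))
c=imaging.calibration('scene');M=np.linalg.inv(np.array(c['cam_to_world']))
def pr(p): q=M[:3,:3]@p+M[:3,3]; return np.round([(c['cx']-c['fx']*q[0]/q[2]-150)*2.667,(c['cy']+c['fy']*q[1]/q[2]-90)*2.667])
for e in(-55,55):
  b=STOP+D*(300-262-360)+E*e
  print('drum foot/top expected',pr(b*[1,1,0]+[0,0,132]),pr(b*[1,1,0]+[0,0,262]))
"
```

```text
t 10.25 p [438.4 338.3 113.4] trk [312.   -0.5 113.4] rot [-3.142  0.     1.642] F [ 0.3  0.5 -0.4] open 0.0027189035480148995
diff vs 7.8 1.010476762820513
[286.95955973 -76.73439756 150.        ]
[286.71826237  95.55280845 150.        ]
[293.97161272  96.65096016 130.        ]
drum foot/top expected [418. 200.] [426. 116.]
drum foot/top expected [479. 263.] [493. 181.]
```

```bash
python3 -c "
from h import *
for s,t in(((381,78),(20,352)),((462,130),(23,202))):
  p=tri(s,t);print(p,track(p))
print(track(onz('top',[48,212],0)),track(onz('top',[48,345],0)))
print(track(onz('scene',[460,160],0)))
"
```

```text
[175.90180031 543.00779825 119.13320057] [ 533.40237682 -249.02892576  119.13320057]
[557.47564214 524.91480395 181.54838559] [490.48544006 130.55517525 181.54838559]
[501.36869973 144.55128341   0.        ] [ 518.70570216 -234.13218293    0.        ]
[570.80031029 133.14162482   0.        ]
```

Call:
step_arm --moves '[[[0,0,0],[0.01,0,0.001],-1],[[0,0,0],[0.025,0,0.002],-1],[[0,0,0],[0.045,0,0.003],-1],[[0,0,0],[0.065,0,0.004],-1],[[0,0,0],[0.085,0,0.005],-1],[[0,0,0],[0.105,0,0.006],-1],[[0,0,0],[0.125,0,0.007],-1],[[0,0,0],[0.14,0,0.008],-1]]'

```text
clock: 11.1
eef_pos: [436.4, 366.7, 111.8]
tcp_rot: [3.142, -0.0, 1.643]
contact_force: [-1.4, 1.3, -0.1]
opening: 0.003
grasp_force: 0.2
```

Call:
step_arm --moves '[[[0,0,0],[0.015,0,0.001],-1],[[0,0,0],[0.03,0,0.002],-1],[[0,0,0],[0.045,0,0.003],-1],[[0,0,0],[0.06,0,0.004],-1],[[0,0,0],[0.075,0,0.005],-1],[[0,0,0],[0.09,0,0.006],-1],[[0,0,0],[0.105,0,0.007],-1],[[0,0,0],[0.12,0,0.007],-1]]'

```text
clock: 11.9
eef_pos: [434.6, 390.4, 110.3]
tcp_rot: [-3.141, 0.0, 1.642]
contact_force: [0.4, 0.3, 0.7]
opening: 0.005
grasp_force: 0.1
```

Call:
step_arm --moves '[[[0,0,0],[0.015,0,0.001],-1],[[0,0,0],[0.03,0,0.002],-1],[[0,0,0],[0.045,0,0.003],-1],[[0,0,0],[0.06,0,0.003],-1],[[0,0,0],[0.075,0,0.003],-1],[[0,0,0],[0.09,0,0.003],-1],[[0,0,0],[0.105,0,0.003],-1],[[0,0,0],[0.12,0,0.003],-1]]'

```text
clock: 12.7
eef_pos: [432.9, 414.3, 109.8]
tcp_rot: [-3.142, 0.0, 1.642]
contact_force: [0.7, -0.4, 0.8]
opening: -0.0
grasp_force: 0.0
```

```bash
python3 -c "
from h import *
st()
f=imaging.grab_frame('scene')[:,:,::-1]
cv2.imwrite('pics/r4.png',cv2.resize(f[90:270,150:450],(800,480)))"
```

```text
t 12.7 p [432.9 414.3 109.8] trk [388.3  -0.9 109.8] rot [-3.142  0.     1.642] F [ 0.7 -0.4  0.8] open -0.0001929320264767545
```

View pics/r4.png

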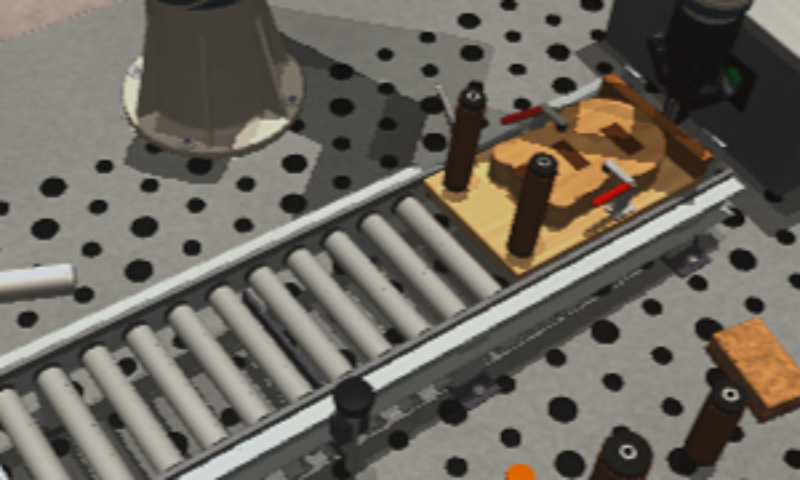

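The drums stand and the carrier sits at the buffers, with the fingers clear ahead of it at (690,90). I back away a little further, then lift and check that it stays at rest.

Call:
step_arm --moves '[[[0,0,0],[0.02,0,0],-1],[[0,0,0],[0.04,0,0],-1],[[0,0,0],[0.06,0,0],-1],[[0,0,0],[0.06,0,-0.1],-1],[[0,0,0],[0.06,0,-0.25],-1],[[0,0,0],[0.06,0,-0.45],-1],[[0,0,0],[0.06,0,-0.65],-1],[[0,0,0],[0.06,0,-0.65],-1]]'

```text
clock: 13.55
eef_pos: [434.3, 428.5, 245.9]
tcp_rot: [3.134, -0.006, 1.643]
contact_force: [0.5, 0.3, -0.5]
opening: 0.003
grasp_force: 0.0
```

```bash
python3 -c "
from h import *
st()
a=cv2.imread('pics/r4.png')
f=imaging.grab_frame('scene')[:,:,::-1]
b=cv2.resize(f[90:270,150:450],(800,480))
print(cv2.phaseCorrelate(np.float32(a[160:290,430:640,1]),np.float32(b[160:290,430:640,1])))
o=imaging.grab_frame('top')[:,:,::-1]
cv2.imwrite('pics/f.png',np.hstack([cv2.resize(b,(400,480))*1,cv2.resize(o[180:310,60:180],(400,480))]))
print(imaging.mark_of('top','front')[:2],imaging.mark_of('top','stop')[:2])
p=cv2.goodFeaturesToTrack(cv2.cvtColor(cv2.imread('pics/r3.png'),6)[90:280,385:640],60,.02,6)+np.float32([385,90])
q,s,_=cv2.calcOpticalFlowPyrLK(cv2.imread('pics/r3.png',0),cv2.cvtColor(b,6),p,p+np.float32([37,-18]),winSize=(31,31),flags=4)
d=(q-p)[s[:,0]==1][:,0];m=np.median(d[d[:,0]>15],0)
u=lambda x,y:track(onz('scene',[150+x/2.667,90+y/2.667],140))
print(m,u(520+m[0],180+m[1])-u(520,180))"
```

```text
t 13.55 p [434.3 428.5 245.9] trk [402.3   1.4 245.9] rot [ 3.134 -0.006  1.643] F [ 0.5  0.3 -0.5] open 0.0030538836458164
((-0.029195238918376276, 0.4809299396361979), 0.940483345874216)
[{'xy': [88.2, 247.8], 'conf': 0.67}] []
[ 38.437378 -18.531292] [5.53605806e+01 2.52355676e+00 1.13686838e-13]
```

View pics/f.png

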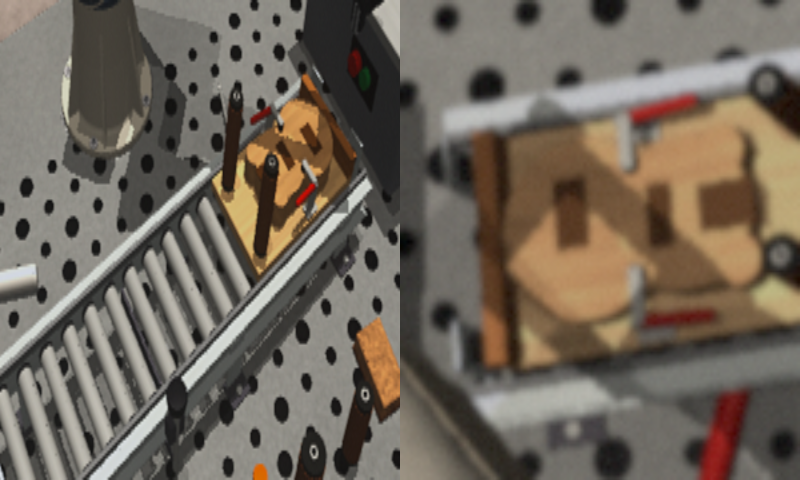

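```bash
python3 -c "
from h import *
print(track(onz('top',[210+315/4,120+320/3.3],176)),track(onz('top',[60+79/3.333,180+248/3.69],143)))
print(track(onz('top',[287.6,218.2],148)),track(onz('top',[88.2,247.8],115)))
a=imaging.grab_frame('scene')
for _ in range(20): b=imaging.grab_frame('scene')
print(np.abs(a[150:200,300:400].astype(int)-b[150:200,300:400]).mean())
for i in range(3):
  imaging.grab_frame('top')
  for n in('front','stop'): print(n,[track(onz('top',l['xy'],115)) for l in imaging.mark_of('top',n)[:1]])
"
```

```text
[-186.59239812   -2.72110074  176.        ] [354.78164128  -1.8053536  143.        ]
[-1.84404017e+02 -4.44830009e-03  1.48000000e+02] [352.55573997   0.39545112 115.        ]
0.7856666666666666
front [array([351.84180963,   3.28354698, 115.        ])]
stop []
front [array([357.12520344,  -8.72691935, 115.        ])]
stop [array([ 97.82267952,  60.32961765, 115.        ])]
front [array([355.08985263,   2.64944787, 115.        ])]
stop [array([ 99.30533607,  56.35517002, 115.        ])]
```

```bash
python3 -c "
from h import *
print(r.sign_off())"
```

```text
the job is handed in; nothing more can be done
None
```

The job is handed in: the carrier was released, ran past the middle legs on its own, was caught and held for over 2 s, then eased down to the buffers. At the last look it was at rest about 2 to 5 mm from the buffer tips (allowed 8 mm), the drums stood and the hand was clear; sign-off returned no verdict.

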